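# Lock out the labeller's isolator

## Task

Swing the isolator's lever to OFF, so that the hasp hole in its side ear stands over the hole of the hasp lug on the box; do not run it on to the stop beyond. Then hang the shorter lockout plate flat on the two upright pegs, one on the lever and one on the box, fully down on both and with its large padlock eye over the lined-up hasp holes. Leave the longer plate and the bottles where they are.

Things in the scene. Friction and masses are not known exactly. Their poses are not given: they have to be found in the camera images.
- isolator_box: fixed isolator box lying face up on the worktop, grey, 160 (x) x 170 (y) x 55 mm high; origin at the centre of its underside, x away from the robot's side, y to the left along the face. A black lever turns on its face; it carries a steel hasp lug and a steel peg. Stands anywhere in a 4 x 9 cm area, yaw varies
- isolator_handle (a joint): angle of the lever about a vertical axis at point pivot, rad. 0 = OFF: the lever points along the box's -x. Positive is clockwise seen from above: at angle a the lever points along (-cos a, +sin a) in the box's x, y. Starts at 0.65 to 1.25 (ON, pointing to the box's +y side). It can be swung on past OFF to a stop at -0.40. It stays where it is left (dry friction 0.2 N m) and has no detent or spring
- pivot (a point): lever's axis, at box x +45, y +45 mm, 77 mm above the worktop (the level of the lever's flat top); box axes
- handle_grip (a point): on the lever's round black grip post, 125 mm from the pivot: 20 mm diameter, upright, its top 123 mm above the worktop. This point is 103 mm above the worktop, on the post's axis, 26 mm above the lever's flat top; turns with the lever. Room for fingers on either side across the lever
- handle_hasp (a point): centre of the 12 mm hasp hole in the lever's side ear, at top level of the lever (77 mm above the worktop); 65 mm along the lever and 40 mm to the side (box -y when OFF)
- box_hasp (a point): point on the axis of the 12 mm hole of the box's hasp lug, given at the same 77 mm height; the lug's top itself is 11 mm above the box's face. At OFF handle_hasp falls on this point
- handle_peg (a point): foot of the lever's peg, on the lever's flat top, 65 mm from the pivot, 77 mm above the worktop. Peg 10 mm in diameter, 26 mm high, the top 7 mm tapered to 4.4 mm. The lever is 24 mm wide
- box_peg (a point): foot of the box's peg, on a 26 mm collar, 77 mm above the worktop; the same peg. At OFF it stands 100 mm from handle_peg towards the box's -y
- lockout_plate: the shorter lockout plate, loose, plain dark steel, 44 (x) x 135 (y) x 6 mm, 0.18 to 0.35 kg, lying flat; origin at the centre of its underside, z up. Holes through it along its y axis, and an upright tab to hold it by
- plate_handle_hole (a point): 13.5 mm hole for the lever's peg, at plate y +50 mm, at the level of the underside
- plate_box_hole (a point): 13.5 mm hole for the box's peg, at plate y -50 mm, at the level of the underside
- plate_eye (a point): the padlock eye, 16 mm hole at plate y +10 mm, at the level of the underside; because it is off-centre only one way round brings it over the hasp holes
- plate_tab (a point): on the plate's tab at plate y -18 mm, 28 mm above the underside. Tab 10 mm thick (plate x), 30 mm long (plate y), its top 41 mm above the underside
- long_plate: the longer plate of another isolator, which does not fit: 44 x 170 x 6 mm, with a like tab; loose, leave it. It and the shorter plate lie one to the left and one to the right of the box, either way. Origin at the centre of its underside
- spray_bottle: standing spray bottle, 86 x 56 x 202 mm, its round body 56 mm across and 150 mm high with its axis 13 mm from the origin along the body x axis, behind and to the right of the box; loose, leave it. Origin at the centre of its underside
- dropper_bottle: standing dropper bottle, 33 mm across, 94 mm high, close beside the box on its right (-y) side; loose, leave it. Origin at the centre of its underside

How it is judged:
By the outcome, as a careful person would: the job done as asked, in the order asked, and still so for the second after the job is handed in, with the robot touching nothing.
It also fails if it takes over 58 s, if anything falls off the work surface, if the arm or the gripper's body presses on something with over 40 N, if the wrist force passes 120 N, or if a joint passes its speed limit or range.

## Robot

A 6-joint arm with a two-finger parallel gripper is mounted at the origin on the work surface; the furniture and walls round the work are solid. World frame = base frame: x ahead of the robot, y to its left, z up, the work surface at z = 0. Lengths are in m, angles in rad, forces in N, time in s.
With the tool pointing down it reaches from about 0.35 to 0.975 m from the base axis. Payload 7.1 kg.
Tool frame: the origin (TCP) lies at the very end of the fingers, on their centre line; the grasp point (between the pads) lies pinch_z behind it (pinch_z is the distance from the TCP to the grasp point, in m); z points along the fingers, y is the line along which they close (so a half turn about z gives the same grasp; the last joint's range is limited). The gripper opens to 88 mm and grips with 3 to 60 N. Pads are 20 mm wide; open, the fingers measure 115 mm over their backs; the gripper's body (75 mm by 178 mm) begins 61 mm behind the grasp point.
Start: joints at [1.259, 0.423, 1.63, -0, 1.089, -0.019], TCP at [0.18, 0.598, 0.223] pointing down, gripper open.
Joint ranges: [-3, 3], [-0.9, 2.11], [0.09, 2.58], [-1.31, 4.45], [0.11, 2.69], [-2.54, 2.54]. Speed limits (rad/s): [2.39, 2.39, 3.01, 3.14, 3.14, 3.14].

## Interface

Orientations are given as a rotation vector (axis times angle).
In Python, from rig import * gives the robot as it stands. The module is installed in compiled form; this text tells all that it offers.
- The arm moves only by the tool send_rows, never from a script. Its argument "plan" is a list of rows, each an object with "translation": the shift along the tool's x, y, z in m, a list of three; "dr": the turn, a rotation vector about the tool's x, y, z in rad, a list of three; "fingers": the opening, from 0 (shut) to 1 (fully open). In form: [{"translation": [tx, ty, tz], "dr": [rx, ry, rz], "fingers": fingers}, ...]. A call has 1 to 12 rows; each row shifts and turns the commanded pose from where the row before left it, along the tool's axes as they then stand; what a row does not reach is not made up. A row lasts 1/8 s, in which the tool goes at most 62.5 mm and 10.7 degrees, less where a joint would pass 70% of its speed; a pose out of reach is approached as far as the arm can. A call with a gripper value outside its range is refused whole. The fingers move at their own pace and stop on an object; the grip force is fixed at half the most. Time passes only in rows, so rows that do not move let the fingers close. It gives the time, the measured TCP pose, the force, the opening and the grip force at its end, in the units of the state.
- get_state(): the state, without advancing time (a new reading comes with each control period).
- get_image(name): name is "scene" or "top" or "wrist"; returns a dict with "img" (384x512x3 uint8, red, green, blue), "intrinsics" (3x3 intrinsics, pixels), "rvec" (rotation vector, rad) and "tvec" (3), from world to camera coordinates, as OpenCV has them. Camera axes: x right, y down, z forward; pixel columns grow to the right and rows downward; lengths in m; the calibration is good to about 2 mm. A picture is of the moment at which its call begins. There is no depth.
- close_job(): hands the job in; it is judged then, once.
Trained networks look in the newest picture that a camera, given by its name, has taken for a name from the list of things; names that differ only in an ending like _2 or _b are one class to them, and where a whole thing is asked for, a point or a joint stands for the part that bears it (a point fixed in the world has none). Each returns a list of dicts, best first, with "p" (0 to 1); they miss things now and then, are a little off and sometimes report something else, mostly with a low value. They report only what shows in the picture. A call takes as long as a camera call.
- find_in(camera, target): "box" ([centre column, centre row, width, height] in pixels, round what is visible of it).
- outline_of(camera, target): "region" (384x512 bool, what is visible of it) and "box" ([centre column, centre row, width, height] in pixels, round what is visible of it).
The state is a dict: "t": time; "joints": joint angles; "dq": joint speeds; "effort": joint torques, N m; "tool_pos": TCP position; "ee_rot": TCP orientation; "wrist_force": force on the tool from outside, world axes, zero at the start; "wrist_torque": the same for the moment, N m; "width": finger opening in m; "grip_force": force on a finger pad.
Only numpy, scipy, OpenCV 4.12 (cv2) and the standard library are available. Lean on these libraries where they do the work, as an engineer would, in place of code of your own. Each camera call takes 0.05 s, during which the arm holds its last target. There are 200 camera calls.

## Working session

There is one attempt and no reset: what is moved stays moved. The work goes in short steps, Python scripts to look and compute and a tool call to move; the robot and the scene stay as the last step left them, time stands still between calls to the robot, and variables do not carry over. Pictures are saved under pics/ and viewed, at most 10 in all, crops included, and the job is handed in when it is done.

Besides the shell and the picture viewer there is one more tool, called after "Request:" in YAML: its name, and indented under it one key for each argument. send_rows: Moves the arm, as the interface text tells. Its arguments: {"type":"object","properties":{"plan":{"type":"array","items":{"type":"object","properties":{"translation":{"type":"array","items":{"type":"number"}},"dr":{"type":"array","items":{"type":"number"}},"fingers":{"type":"number"}}}}},"required":["plan"]}

```bash
mkdir -p pics
cat > h.py <<'E'
from rig import *
import numpy as np, cv2
from scipy.spatial.transform import Rotation as R
def save(n,f):
    d=get_image(n); cv2.imwrite('pics/'+f,d['img'][:,:,::-1]); return d
def P(d):
    return d['intrinsics']@np.c_[R.from_rotvec(np.ravel(d['rvec'])).as_matrix(),np.ravel(d['tvec'])]
def proj(d,X):
    X=np.atleast_2d(X); q=np.c_[X,np.ones(len(X))]@P(d).T; return q[:,:2]/q[:,2:]
def plane(d,uv,z):
    M=P(d); H=np.c_[M[:,0],M[:,1],M[:,2]*z+M[:,3]]
    q=np.linalg.solve(H,[uv[0],uv[1],1]); return q[:2]/q[2]
def tri(obs):
    A=[]
    for d,uv in obs:
        M=P(d); A+= [uv[0]*M[2]-M[0],uv[1]*M[2]-M[1]]
    A=np.array(A); X=np.linalg.lstsq(A[:,:3],-A[:,3],rcond=None)[0]
    return X,[np.round(proj(d,X)[0]-uv,1) for d,uv in obs]
E
python3 - <<'E'
from h import *
np.set_printoptions(precision=4,suppress=True)
s=get_state(); print({k:np.round(v,3) for k,v in s.items()})
D={}
for n in('scene','top'):
    D[n]=save(n,n+'0.png'); C=-R.from_rotvec(np.ravel(D[n]['rvec'])).as_matrix().T@np.ravel(D[n]['tvec']);print(n,C)
    for t in 'isolator_box lockout_plate long_plate pivot handle_grip handle_hasp box_hasp handle_peg box_peg plate_handle_hole plate_box_hole plate_eye plate_tab spray_bottle dropper_bottle'.split():
        print(t,[(np.round(r['box']),round(r['p'],2)) for r in find_in(n,t)[:3]])
a,b=[cv2.imread(f'pics/{n}0.png') for n in('scene','top')]
E
```

```text
{'t': np.float64(0.0), 'joints': array([ 1.259,  0.424,  1.631, -0.   ,  1.089, -0.019]), 'dq': array([-0.   , -0.001, -0.   ,  0.   ,  0.002,  0.001]), 'effort': array([ -0.001, -54.461, -27.368,   0.064,   0.023,  -0.   ]), 'tool_pos': array([0.18 , 0.598, 0.222]), 'ee_rot': array([-0.458, -3.108,  0.002]), 'wrist_force': array([0.388, 0.385, 0.152]), 'wrist_torque': array([0.019, 0.008, 0.03 ]), 'grip_force': np.float64(0.0), 'width': np.float64(0.088)}
scene [0.9338 0.5223 1.0217]
isolator_box [(array([257., 205.,  75.,  83.]), 0.75)]
lockout_plate [(array([277., 298.,  44.,  58.]), 0.74)]
long_plate []
pivot [(array([256., 205.,  76.,  81.]), 0.87)]
handle_grip [(array([255., 221.,  50.,  54.]), 0.63)]
handle_hasp [(array([256., 223.,  53.,  50.]), 0.85), (array([275., 300.,  44.,  52.]), 0.75)]
box_hasp [(array([254., 204.,  78.,  82.]), 0.95)]
handle_peg [(array([256., 220.,  50.,  54.]), 0.82)]
box_peg [(array([257., 203.,  77.,  79.]), 0.69)]
plate_handle_hole [(array([275., 300.,  46.,  53.]), 0.63)]
plate_box_hole [(array([282., 307.,  34.,  42.]), 0.83)]
plate_eye [(array
[... 454 characters left out ...]
.,  72.,  62.]), 0.69)]
handle_grip [(array([181., 149.,  42.,  15.]), 0.72), (array([224., 171.,  43.,  29.]), 0.65)]
handle_hasp [(array([222., 171.,  45.,  27.]), 0.87)]
box_hasp [(array([318., 174.,  38.,  21.]), 0.74), (array([239., 184.,  75.,  66.]), 0.61)]
handle_peg [(array([181., 150.,  38.,  17.]), 0.69)]
box_peg [(array([240., 186.,  73.,  61.]), 0.65)]
plate_handle_hole [(array([181., 150.,  39.,  16.]), 0.98)]
plate_box_hole [(array([184., 148.,  39.,  12.]), 0.66)]
plate_eye [(array([179., 149.,  36.,  13.]), 0.71)]
plate_tab [(array([182., 148.,  36.,  10.]), 0.95)]
spray_bottle [(array([319., 174.,  35.,  19.]), 0.87)]
dropper_bottle [(array([271., 214.,  12.,  13.]), 0.67)]
```

View pics/top0.png

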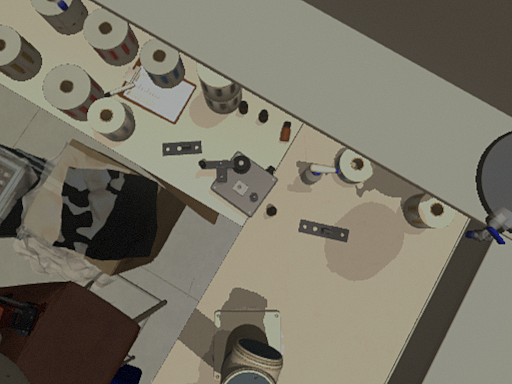

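View pics/scene0.png

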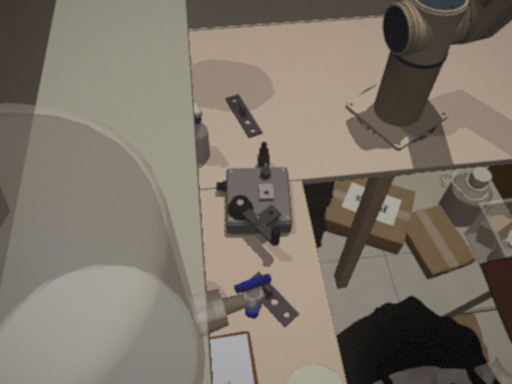

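Run:
```python
from h import *
np.set_printoptions(precision=3,suppress=True)
D={n:get_image(n) for n in('scene','top','wrist')}
cv2.imwrite('pics/wrist0.png',D['wrist']['img'][:,:,::-1])
for n in D:
    print(n,D[n]['intrinsics'][0],proj(D[n],[[0,0,0],[.18,.598,.222],[.5,0,0],[.3,.3,0]]))
d=D['top']
for nm,uv,z in [('plate',(182,149),.003),('long',(324,231),.003),('box',(244,184),.055),('pivot',(241,163),.077),('drop',(271,211),.05)]: print(nm,plane(d,uv,z))
a=cv2.resize(d['img'][120:250,140:360],None,fx=3.6,fy=3.6,interpolation=cv2.INTER_CUBIC)
cv2.imwrite('pics/topc.png',a[:,:,::-1])
```

```text
scene [467.713   0.    253.425] [[395.341 111.743]
 [592.74  256.958]
 [263.047 195.005]
 [400.721 235.611]]
top [356.72    0.    252.843] [[247.072 343.457]
 [ 27.649 300.572]
 [248.284 193.033]
 [159.232 251.042]]
wrist [296.047   0.    254.901] [[-220.489  170.707]
 [ 254.375  240.129]
 [ -21.146  441.647]
 [  86.814  303.03 ]]
plate [0.652 0.233]
long [ 0.371 -0.261]
box [0.525 0.015]
pivot [0.591 0.025]
drop [ 0.436 -0.075]
```

View pics/topc.png

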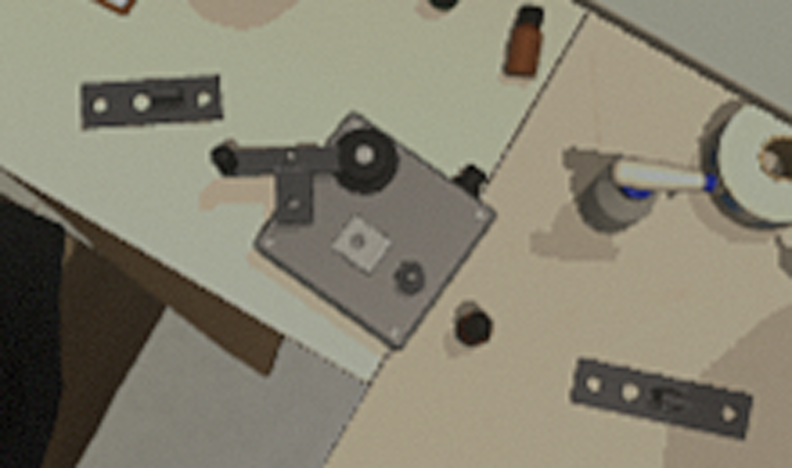

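View pics/wrist0.png

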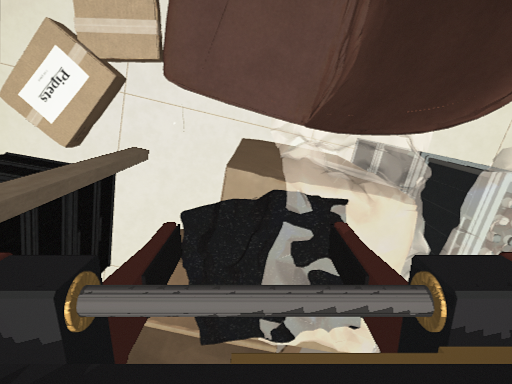

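```bash
cat >> h.py <<'E'
def rel(pos,yaw=None,s=None):
    """shift in tool axes to TCP pos (world), plus turn about tool z to bring tool y to world heading yaw (mod pi)"""
    s=s or get_state(); Q=R.from_rotvec(s['ee_rot']).as_matrix()
    t=Q.T@(np.array(pos)-s['tool_pos']); h=np.arctan2(Q[1,1],Q[0,1]); a=None
    if yaw is not None: a=-((yaw-h+np.pi/2)%np.pi-np.pi/2)
    return np.round(t,4),np.round(h,4),a
E
python3 - <<'E'
from h import *
np.set_printoptions(precision=3,suppress=True)
s=get_state(); Q=R.from_rotvec(s['ee_rot']).as_matrix(); print(Q,s['t'])
d=get_image('wrist'); Rc=R.from_rotvec(np.ravel(d['rvec'])).as_matrix(); C=-Rc.T@np.ravel(d['tvec'])
print('cam in tool',Q.T@(C-s['tool_pos']), 'axes',Q.T@Rc.T)
print(rel([.5,.05,.42],np.pi/2))
E
```

```text
[[-0.957  0.289  0.   ]
 [ 0.289  0.957 -0.   ]
 [-0.    -0.    -1.   ]] 1.75
cam in tool [ 0.073 -0.    -0.161] axes [[ 0.    -0.965 -0.264]
 [ 1.    -0.     0.001]
 [-0.001 -0.264  0.965]]
(array([-0.464, -0.433, -0.197]), np.float64(1.278), np.float64(-0.29282337719533413))
```

Request:
send_rows:
  plan:
    - {"translation":[-0.048,-0.029,-0.0115],"dr":[0,0,0],"fingers":1}
    - {"translation":[-0.048,-0.029,-0.0115],"dr":[0,0,0],"fingers":1}
    - {"translation":[-0.048,-0.029,-0.0115],"dr":[0,0,0],"fingers":1}
    - {"translation":[-0.048,-0.029,-0.0115],"dr":[0,0,0],"fingers":1}
    - {"translation":[-0.048,-0.029,-0.0115],"dr":[0,0,0],"fingers":1}
    - {"translation":[-0.048,-0.029,-0.0115],"dr":[0,0,0],"fingers":1}
    - {"translation":[-0.048,-0.029,-0.0115],"dr":[0,0,0],"fingers":1}
    - {"translation":[-0.048,-0.029,-0.0115],"dr":[0,0,0],"fingers":1}
    - {"translation":[-0.048,-0.029,-0.0115],"dr":[0,0,0],"fingers":1}
    - {"translation":[-0.048,-0.029,-0.0115],"dr":[0,0,0],"fingers":1}
    - {"translation":[-0.048,-0.029,-0.0115],"dr":[0,0,0],"fingers":1}
    - {"translation":[-0.048,-0.029,-0.0115],"dr":[0,0,0],"fingers":1}

```text
t: 3.3
tool_pos: [0.6325, 0.0974, 0.3612]
ee_rot: [0.458, 3.108, 0.0]
wrist_force: [0.8, 0.4, 0.3]
width: 0.0876
grip_force: 0.0
```

Request:
send_rows:
  plan:
    - {"translation":[0,0,0],"dr":[0,0,-0.146],"fingers":1}
    - {"translation":[0,0,0],"dr":[0,0,-0.146],"fingers":1}
    - {"translation":[0,0,0],"dr":[0,0,0],"fingers":1}

```text
t: 3.68
tool_pos: [0.6314, 0.0987, 0.3606]
ee_rot: [-0.004, -3.141, 0.0]
wrist_force: [-0.2, 0.5, -0.2]
width: 0.0877
grip_force: 0.0
```

Run:
```python
from h import *
import pickle
np.set_printoptions(precision=3,suppress=True)
d=save('wrist','w1.png'); s=get_state(); pickle.dump(d,open('w1.pkl','wb')); print(s['t'],s['tool_pos'],s['wrist_force'])
for t in 'isolator_box lockout_plate handle_grip handle_hasp box_hasp handle_peg box_peg plate_handle_hole plate_box_hole plate_eye plate_tab'.split():
        print(t,[(np.round(r['box']),round(r['p'],2)) for r in find_in('wrist',t)[:2]])
```

```text
3.725 [0.631 0.099 0.361] [-0.848 -0.443 -1.282]
isolator_box [(array([214.,  89., 173., 159.]), 0.57)]
lockout_plate [(array([330., 173.,  79.,  29.]), 0.69)]
handle_grip [(array([244., 123., 108.,  63.]), 0.76)]
handle_hasp [(array([244., 125., 109.,  62.]), 0.94)]
box_hasp [(array([215.,  91., 168., 148.]), 0.56)]
handle_peg [(array([244., 124., 111.,  60.]), 0.76)]
box_peg [(array([213.,  90., 175., 154.]), 0.72), (array([329., 172.,  81.,  26.]), 0.44)]
plate_handle_hole [(array([331., 171.,  81.,  33.]), 0.63)]
plate_box_hole [(array([330., 171.,  77.,  30.]), 0.93)]
plate_eye [(array([329., 171.,  74.,  32.]), 0.98), (array([246., 124., 112.,  59.]), 0.61)]
plate_tab [(array([331., 171.,  76.,  30.]), 0.58)]
```

View pics/w1.png

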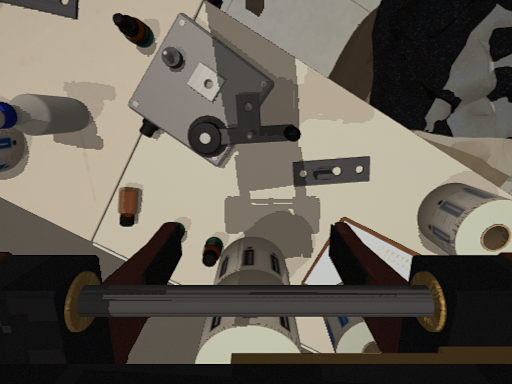

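Request:
send_rows:
  plan:
    - {"translation":[0.01,0.035,0.045],"dr":[0,0,0],"fingers":1}
    - {"translation":[0.01,0.035,0.045],"dr":[0,0,0],"fingers":1}
    - {"translation":[0,0,0],"dr":[0,0,0],"fingers":1}

```text
t: 4.65
tool_pos: [0.6086, 0.1702, 0.2669]
ee_rot: [0.003, -3.135, 0.002]
wrist_force: [0.2, -0.3, 0.5]
width: 0.088
grip_force: 0.0
```

Run:
```python
from h import *
import pickle
d=get_image('wrist'); pickle.dump(d,open('w2.pkl','wb')); s=get_state(); print(s['t'],s['tool_pos'])
d1=pickle.load(open('w1.pkl','rb'))
a=cv2.resize(d1['img'][0:200,120:386],None,fx=3,fy=3,interpolation=cv2.INTER_CUBIC)
b=cv2.resize(d['img'][0:240,60:380],None,fx=2.5,fy=2.5,interpolation=cv2.INTER_CUBIC)
cv2.imwrite('pics/c1.png',a[:,:,::-1]);cv2.imwrite('pics/c2.png',b[:,:,::-1])
```

```text
4.7 [0.61056983 0.16947704 0.26943347]
```

View pics/c1.png

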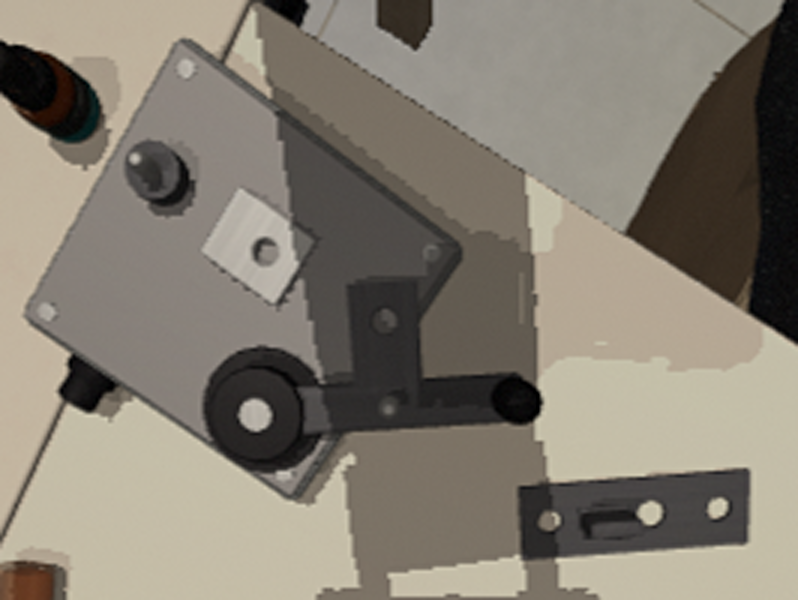

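View pics/c2.png

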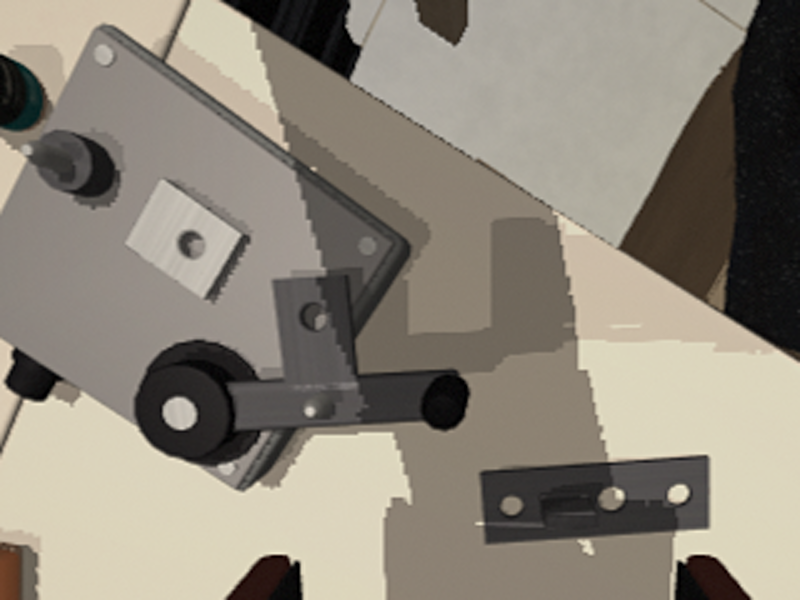

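```bash
cat > fit.py <<'E'
from h import *
import pickle
from scipy.optimize import least_squares
np.set_printoptions(precision=4,suppress=True)
W=[pickle.load(open(f'w{i}.pkl','rb')) for i in(1,2)]
f=[lambda u:np.array(u)/3+[120,0],lambda u:np.array(u)/2.5+[60,0]]
def lp(a,l,s,z): # lever point: along l, side s
    return [45-l*np.cos(a)-s*np.sin(a),45+l*np.sin(a)-s*np.cos(a),z]
O={'hh':[(385,320),(316,317)],'lug':[(265,250),(191,243)],'s1':[(186,68),(104,55)],'s2':[(432,252),(368,245)],'s3':[(46,312),None],'s4':[(285,475),(230,467)],
 'bp':[(136,158),(34,151)],'gt':[(518,400),(444,403)],'hp':[(390,400),(309,410)]}
H={'h-':[(549,521),(511,505)],'eye':[(650,513),(612,498)],'h+':[(718,508),(679,493)]}
C=[[(519,487),(747,469),(748,541),(522,559)],[(481,472),(708,456),(709,526),(485,544)]]
for k,v in {**O,**H,'piv':[(256,414),(181,412)]}.items():
    if v[1]: X,r=tri([(W[i],f[i](v[i])) for i in(0,1)]); print(k,X,r)
def box(p,B):
    c,s=np.cos(p[2]),np.sin(p[2]); B=np.atleast_2d(B)/1000.
    return np.c_[p[0]+c*B[:,0]-s*B[:,1],p[1]+s*B[:,0]+c*B[:,1],B[:,2]]
def res(p):
    a=p[3]; m={'hh':lp(a,65,40,77),'lug':[-20,5,66],'s1':[-p[4],-p[5],55],'s2':[-p[4],p[5],55],'s3':[p[4],-p[5],55],'s4':[p[4],p[5],55],'bp':[-20,-55,103],'gt':lp(a,125,0,123),'hp':lp(a,65,0,103)}
    r=[]
    for k,v in O.items():
        for i in(0,1):
            if v[i]: r.append(proj(W[i],box(p,m[k]))[0]-f[i](v[i]))
    return np.ravel(r)
q=least_squares(res,[.525,.015,-.6,.9,65,70],loss='soft_l1'); print('box x y yaw lever a b',q.x); print(q.fun.reshape(-1,2).round(1).tolist())
def rp(p):
    r=[]
    for i in(0,1):
        for k,y in(('h-',-50),('eye',10),('h+',50)): r.append(proj(W[i],box(p,[0,y,3]))[0]-f[i](H[k][i]))
        for c,(x,y) in zip(C[i],[(-22,-67.5),(-22,67.5),(22,67.5),(22,-67.5)]): r.append(proj(W[i],box(p,[x,y,6]))[0]-f[i](c))
    return np.ravel(r)
g=least_squares(rp,[.65,.23,0.],loss='soft_l1'); print('plate',g.x); print(g.fun.reshape(-1,2).round(1).tolist())
p=q.x
print('pivot,hpeg_off,bpeg,hasp',box(p,[[45,45,77],[-20,45,77],[-20,-55,77],[-20,5,77]]))
print('grip now/off',box(p,[lp(p[3],125,0,103),lp(0,125,0,103)]))
print('tab',box(g.x,[0,-18,28]))
E
python3 fit.py
```

```text
hh [0.5495 0.0898 0.0738] [array([0.1, 0.2]), array([-0.1, -0.3])]
lug [0.5166 0.032  0.0667] [array([0., 0.]), array([-0., -0.])]
s1 [ 0.4353 -0.0031  0.0563] [array([-0.,  0.]), array([ 0., -0.])]
s2 [0.5167 0.1128 0.0563] [array([0., 0.]), array([-0., -0.])]
s4 [0.6275 0.0354 0.0518] [array([-0. , -0.1]), array([0. , 0.1])]
bp [ 0.4813 -0.0192  0.0947] [array([0. , 0.4]), array([-0. , -0.4])]
gt [0.5853 0.1512 0.1063] [array([0., 0.]), array([-0., -0.])]
hp [0.586  0.093  0.1133] [array([0.4, 1. ]), array([-0.5, -1.3])]
h- [0.6622 0.1846 0.0035] [array([-0.1, -0.1]), array([0.1, 0.1])]
eye [0.6583 0.2452 0.0007] [array([-0., -0.]), array([0., 0.])]
h+ [0.6554 0.2855 0.0002] [array([-0.1, -0.1]), array([0.1, 0.1])]
piv [0.5928 0.0272 0.0863] [array([-0., -0.]), array([0. , 0.1])]
box x y yaw lever a b [ 0.5307  0.0163 -0.612   0.8844 67.018  71.2884]
[[-0.4, -0.5], [-1.3, -1.0], [0.1, 0.5], [0.2, 0.6], [-0.1, -0.0], [0.2, -0.1], [0.2, 0.1], [0.5, 0.1], [0.4, -0.0], [0.2, -0.4], [-0.3, -0.1], [-0.3, 0.2], [-2.7, -0.5], [2.2, -0.1], [-0.2, 1.2], [-0.1, 2.3], [0.9, -0.5]]
plate [0.6583 0.2345 0.0784]
[[-0.1, -0.2], [-0.0, -0.2], [-0.1, -0.3], [-0.3, -0.0], [1.0, -0.2], [0.1, 0.3], [-0.1, 0.3], [0.1, 0.0], [-0.2, -0.1], [-0.2, -0.1], [-0.7, 0.4], [0.6, -0.1], [0.1, 0.5], [0.0, -0.2]]
pivot,hpeg_off,bpeg,hasp [[ 0.5933  0.0273  0.077 ]
 [ 0.5401  0.0646  0.077 ]
 [ 0.4827 -0.0172  0.077 ]
 [ 0.5172  0.0319  0.077 ]]
grip now/off [[0.584  0.152  0.103 ]
 [0.491  0.0991 0.103 ]]
tab [[0.6597 0.2165 0.028 ]]
```

Request:
send_rows:
  plan:
    - {"translation":[0.013,-0.009,0.05],"dr":[0,0,0],"fingers":1}
    - {"translation":[0.013,-0.009,0.05],"dr":[0,0,0],"fingers":1}
    - {"translation":[0,0,0],"dr":[0,0,0.186],"fingers":1}
    - {"translation":[0,0,0],"dr":[0,0,0.186],"fingers":1}
    - {"translation":[0,0,0],"dr":[0,0,0.186],"fingers":1}
    - {"translation":[0,0,0],"dr":[0,0,0.186],"fingers":1}
    - {"translation":[0,0,0],"dr":[0,0,0.186],"fingers":1}
    - {"translation":[0,0,0],"dr":[0,0,0.186],"fingers":1}
    - {"translation":[0,0,0],"dr":[0,0,0.186],"fingers":1}
    - {"translation":[0,0,0],"dr":[0,0,0.186],"fingers":1}
    - {"translation":[0,0,0],"dr":[0,0,0],"fingers":1}

```text
t: 6.08
tool_pos: [0.5873, 0.1503, 0.1726]
ee_rot: [2.126, 2.31, 0.004]
wrist_force: [-0.1, -0.0, -0.2]
width: 0.0883
grip_force: 0.0
```

Run:
```python
from h import *
import rig; print([n for n in dir(rig) if n[0]!='_'], getattr(rig,'pinch_z',None))
np.set_printoptions(precision=4,suppress=True)
s=get_state(); print(s['joints'],s['tool_pos'],rel([.584,.152,.085],.0744)); print(R.from_rotvec(s['ee_rot']).as_matrix())
```

```text
['PlanningError', 'close_job', 'find_in', 'get_image', 'get_state', 'outline_of', 'pinch_z'] 0.0187
[ 0.231   0.4542  1.7121 -0.0003  0.9719  0.1485] [0.5873 0.1503 0.1726] (array([ 0.002 , -0.0034,  0.0876]), np.float64(0.0827), np.float64(0.008266495066262092))
[[-0.0826  0.9966  0.0034]
 [ 0.9966  0.0826  0.0005]
 [ 0.0003  0.0034 -1.    ]]
```

Request:
send_rows:
  plan:
    - {"translation":[0.002,-0.0035,0.044],"dr":[0,0,0.008],"fingers":1}
    - {"translation":[0,0,0.043],"dr":[0,0,0],"fingers":1}
    - {"translation":[0,0,0],"dr":[0,0,0],"fingers":0}
    - {"translation":[0,0,0],"dr":[0,0,0],"fingers":0}
    - {"translation":[0,0,0],"dr":[0,0,0],"fingers":0}
    - {"translation":[0,0,0],"dr":[0,0,0],"fingers":0}
    - {"translation":[0,0,0],"dr":[0,0,0],"fingers":0}
    - {"translation":[0,0,0],"dr":[0,0,0],"fingers":0}

```text
t: 7.08
tool_pos: [0.5819, 0.1527, 0.084]
ee_rot: [2.137, 2.302, 0.001]
wrist_force: [0.4, 0.3, -0.3]
width: 0.0312
grip_force: 0.0
```

Run:
```python
from h import *
np.set_printoptions(precision=4,suppress=True)
for i in range(4):
    s=get_state(); print(s['t'],s['tool_pos'],s['wrist_force'],s['width'],s['grip_force'],rel([.584,.152,.085]))
    get_image('wrist')
piv=np.array([.5933,.0273]); v=s['tool_pos'][:2]-piv; print(np.hypot(*v),np.degrees(np.arctan2(v[1],v[0])))
```

```text
7.075 [0.5819 0.1527 0.084 ] [ 0.3973  0.2959 -0.2556] 0.031160683154522154 0.0 (array([-0.0009,  0.002 , -0.001 ]), np.float64(0.0742), None)
7.125 [0.582  0.1528 0.0839] [1.6199 0.3835 0.1875] 0.027406333493631117 0.8344181813299656 (array([-0.0009,  0.002 , -0.0011]), np.float64(0.0741), None)
7.175 [0.5823 0.1529 0.0839] [2.4889 1.7062 0.068 ] 0.023299255398077354 0.856350576505065 (array([-0.001 ,  0.0016, -0.0011]), np.float64(0.074), None)
7.225 [0.5824 0.153  0.0839] [ 2.0015  0.9884 -0.0405] 0.019879776678155225 30.084320101886988 (array([-0.0011,  0.0015, -0.0011]), np.float64(0.074), None)
0.12615701595161155 94.96058522792642
```

Request:
send_rows:
  plan:
    - {"translation":[-0.0003,-0.0091,0],"dr":[0,0,-0.0727],"fingers":0}
    - {"translation":[-0.0003,-0.0091,0],"dr":[0,0,-0.0727],"fingers":0}
    - {"translation":[-0.0003,-0.0091,0],"dr":[0,0,-0.0727],"fingers":0}
    - {"translation":[-0.0003,-0.0091,0],"dr":[0,0,-0.0727],"fingers":0}
    - {"translation":[-0.0003,-0.0091,0],"dr":[0,0,-0.0727],"fingers":0}
    - {"translation":[-0.0003,-0.0091,0],"dr":[0,0,-0.0727],"fingers":0}
    - {"translation":[-0.0003,-0.0091,0],"dr":[0,0,-0.0727],"fingers":0}
    - {"translation":[-0.0003,-0.0091,0],"dr":[0,0,-0.0727],"fingers":0}
    - {"translation":[-0.0003,-0.0091,0],"dr":[0,0,-0.0727],"fingers":0}
    - {"translation":[-0.0003,-0.0091,0],"dr":[0,0,-0.0727],"fingers":0}
    - {"translation":[-0.0003,-0.0091,0],"dr":[0,0,-0.0727],"fingers":0}
    - {"translation":[0,0,0],"dr":[0,0,0],"fingers":0}

```text
t: 8.78
tool_pos: [0.4953, 0.1075, 0.0839]
ee_rot: [1.072, 2.952, -0.001]
wrist_force: [2.8, -5.4, -0.1]
width: 0.0197
grip_force: 30.0
```

Run:
```python
from h import *
np.set_printoptions(precision=4,suppress=True)
get_image('wrist');s=get_state(); print(s['t'],s['tool_pos'],s['wrist_force'],s['width'],s['grip_force'],rel([.491,.0991,.085],.9588))
piv=np.array([.5933,.0273]); v=s['tool_pos'][:2]-piv; print(np.hypot(*v),np.degrees(np.arctan2(v[1],v[0])))
```

```text
8.825 [0.4954 0.1076 0.0839] [ 3.2296 -5.1505 -0.0766] 0.019806317273746803 29.998410679399967 (array([-0.0021, -0.0094, -0.0011]), np.float64(0.8737), np.float64(-0.08506391045654738))
0.1266258250110745 140.62939620437237
```

Request:
send_rows:
  plan:
    - {"translation":[-0.0005,-0.005,0],"dr":[0,0,-0.037],"fingers":0}
    - {"translation":[-0.0005,-0.0043,0],"dr":[0,0,-0.037],"fingers":0}
    - {"translation":[0,0,0],"dr":[0,0,0],"fingers":0}
    - {"translation":[0,0,0],"dr":[0,0,0],"fingers":0}

```text
t: 9.32
tool_pos: [0.4899, 0.1004, 0.0838]
ee_rot: [0.964, 2.99, -0.001]
wrist_force: [0.1, -3.8, 3.9]
width: 0.02
grip_force: 30.0
```

Run:
```python
from h import *
np.set_printoptions(precision=4,suppress=True)
s=get_state(); print(s['t'],s['tool_pos'],s['wrist_force'],s['width'],s['grip_force'],rel([.491,.0991,.085],.9588))
piv=np.array([.5933,.0273]); v=s['tool_pos'][:2]-piv; print(np.hypot(*v),np.degrees(np.arctan2(v[1],v[0])))
```

```text
9.325 [0.4899 0.1004 0.0838] [ 0.1413 -3.8242  3.8996] 0.020044873451204603 30.01835972070694 (array([-0.0017, -0.0004, -0.0012]), np.float64(0.9469), np.float64(-0.011865065263680474))
0.12668095106987232 144.74502681369182
```

Request:
send_rows:
  plan:
    - {"translation":[0,0,0],"dr":[0,0,0],"fingers":0.7}
    - {"translation":[0,0,0],"dr":[0,0,0],"fingers":0.7}
    - {"translation":[0,0,0],"dr":[0,0,0],"fingers":0.7}
    - {"translation":[0,0,0],"dr":[0,0,0],"fingers":0.7}
    - {"translation":[0,0,-0.05],"dr":[0,0,0],"fingers":1}
    - {"translation":[0,0,-0.05],"dr":[0,0,0],"fingers":1}
    - {"translation":[-0.04,0,-0.03],"dr":[0,0,0],"fingers":1}
    - {"translation":[-0.04,0,-0.03],"dr":[0,0,0],"fingers":1}
    - {"translation":[-0.04,0,-0.03],"dr":[0,0,0],"fingers":1}
    - {"translation":[0,0,0],"dr":[0,0,0],"fingers":1}
    - {"translation":[0,0,0],"dr":[0,0,0],"fingers":1}

```text
t: 10.7
tool_pos: [0.586, 0.0308, 0.2726]
ee_rot: [-0.963, -2.988, 0.001]
wrist_force: [-0.2, -0.0, 0.3]
width: 0.0878
grip_force: 0.0
```

Run:
```python
from h import *
import pickle
np.set_printoptions(precision=4,suppress=True)
d=get_image('wrist'); pickle.dump(d,open('w3.pkl','wb')); s=get_state(); print(s['t'],s['tool_pos'])
X={'hasp77':[.5172,.0319,.077],'hpeg':[.5401,.0646,.103],'bpeg':[.4827,-.0172,.103],'grip':[.491,.0991,.123],'lug66':[.5172,.0319,.066]}
for k,v in X.items(): print(k,proj(d,v)[0])
c=proj(d,X['hasp77'])[0]; x0,y0=int(c[0])-100,max(0,int(c[1])-75); print(x0,y0)
a=cv2.resize(d['img'][y0:y0+150,x0:x0+200],None,fx=4,fy=4,interpolation=cv2.INTER_CUBIC)
cv2.imwrite('pics/c3.png',a[:,:,::-1])
```

```text
10.75 [0.5856 0.031  0.2723]
hasp77 [221.9759 127.921 ]
hpeg [255.9098 128.5325]
bpeg [164.6088 129.5962]
grip [255.3602  66.5224]
lug66 [222.952  127.5125]
121 52
```

View pics/c3.png

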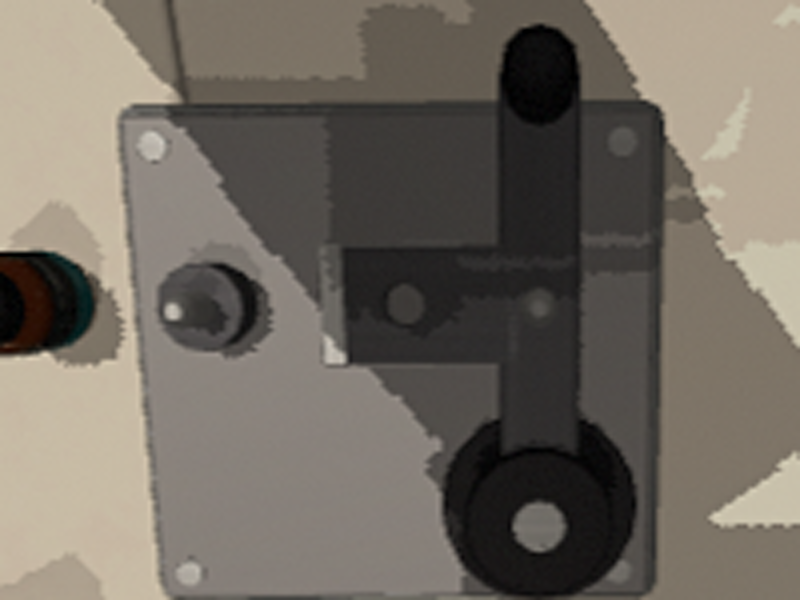

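Request:
send_rows:
  plan:
    - {"translation":[0.0097,0.0388,0.03],"dr":[0,0,0],"fingers":1}
    - {"translation":[0.0097,0.0388,0.03],"dr":[0,0,0],"fingers":1}
    - {"translation":[0.0097,0.0388,0.03],"dr":[0,0,0],"fingers":0.6}
    - {"translation":[0.0097,0.0388,0.03],"dr":[0,0,0],"fingers":0.6}
    - {"translation":[0.0097,0.0388,0.03],"dr":[0,0,0],"fingers":0.6}
    - {"translation":[0,0,0],"dr":[0,0,0.173],"fingers":0.6}
    - {"translation":[0,0,0],"dr":[0,0,0.173],"fingers":0.6}
    - {"translation":[0,0,0],"dr":[0,0,0.173],"fingers":0.6}
    - {"translation":[0,0,0],"dr":[0,0,0.173],"fingers":0.6}
    - {"translation":[0,0,0],"dr":[0,0,0.173],"fingers":0.6}
    - {"translation":[0,0,0],"dr":[0,0,0],"fingers":0.6}
    - {"translation":[0,0,0],"dr":[0,0,0],"fingers":0.6}

```text
t: 12.25
tool_pos: [0.6601, 0.2167, 0.1231]
ee_rot: [-2.123, -2.315, 0.002]
wrist_force: [0.4, -0.4, -0.7]
width: 0.0529
grip_force: 0.0
```

Run:
```python
from h import *
np.set_printoptions(precision=4,suppress=True)
s=get_state(); print(s['t'],s['joints'],s['tool_pos'],s['width'],rel([.6597,.2165,.011],.0784)); print(R.from_rotvec(s['ee_rot']).as_matrix())
```

```text
12.25 [0.3001 0.6353 1.5221 0.     0.9856 0.2134] [0.6601 0.2167 0.1231] 0.05293048721302099 (array([-0.0002, -0.0003,  0.1121]), np.float64(0.0867), np.float64(0.008271459809070736))
[[-0.0866  0.9962 -0.0013]
 [ 0.9962  0.0866 -0.0004]
 [-0.0003 -0.0013 -1.    ]]
```

Request:
send_rows:
  plan:
    - {"translation":[0,0,0.04],"dr":[0,0,0.008],"fingers":0.6}
    - {"translation":[0,0,0.04],"dr":[0,0,0],"fingers":0.6}
    - {"translation":[0,0,0.022],"dr":[0,0,0],"fingers":0.6}
    - {"translation":[0,0,0.01],"dr":[0,0,0],"fingers":0.6}
    - {"translation":[0,0,0],"dr":[0,0,0],"fingers":0.6}
    - {"translation":[0,0,0],"dr":[0,0,0],"fingers":0}
    - {"translation":[0,0,0],"dr":[0,0,0],"fingers":0}
    - {"translation":[0,0,0],"dr":[0,0,0],"fingers":0}
    - {"translation":[0,0,0],"dr":[0,0,0],"fingers":0}
    - {"translation":[0,0,0],"dr":[0,0,0],"fingers":0}
    - {"translation":[0,0,0],"dr":[0,0,0],"fingers":0}
    - {"translation":[0,0,0],"dr":[0,0,0],"fingers":0}

```text
t: 13.75
tool_pos: [0.661, 0.2164, 0.0119]
ee_rot: [-2.137, -2.303, 0.0]
wrist_force: [-1.5, -0.0, 3.6]
width: 0.0097
grip_force: 30.0
```

Run:
```python
from h import *
np.set_printoptions(precision=4,suppress=True)
s=get_state(); print(s['t'],s['tool_pos'],s['wrist_force'],s['width'],s['grip_force'],rel([.6597,.2165,.011],.0784))
```

```text
13.75 [0.661  0.2164 0.0119] [-1.5329 -0.0459  3.6115] 0.009690739567741464 29.999976754188538 (array([ 0.0002, -0.0013,  0.0009]), np.float64(0.0747), np.float64(-0.0036981177324901804))
```

Request:
send_rows:
  plan:
    - {"translation":[0,0,-0.02],"dr":[0,0,0],"fingers":0}
    - {"translation":[0,0,-0.04],"dr":[0,0,0],"fingers":0}
    - {"translation":[0,0,-0.05],"dr":[0,0,0],"fingers":0}
    - {"translation":[0,0,-0.05],"dr":[0,0,0],"fingers":0}
    - {"translation":[0,0,-0.02],"dr":[0,0,0],"fingers":0}
    - {"translation":[-0.0324,-0.0292,0],"dr":[0,0,0],"fingers":0}
    - {"translation":[-0.0324,-0.0292,0],"dr":[0,0,0],"fingers":0}
    - {"translation":[-0.0324,-0.0292,0],"dr":[0,0,0],"fingers":0}
    - {"translation":[-0.0324,-0.0292,0],"dr":[0,0,0],"fingers":0}
    - {"translation":[-0.0324,-0.0292,0],"dr":[0,0,0],"fingers":0}
    - {"translation":[-0.0324,-0.0292,0],"dr":[0,0,0],"fingers":0}
    - {"translation":[0,0,0],"dr":[0,0,0],"fingers":0}

```text
t: 15.25
tool_pos: [0.4983, 0.0079, 0.1909]
ee_rot: [-2.139, -2.299, 0.003]
wrist_force: [0.5, 0.5, -2.3]
width: 0.0097
grip_force: 30.0
```

Request:
send_rows:
  plan:
    - {"translation":[0,0,0],"dr":[0,0,0.172],"fingers":0}
    - {"translation":[0,0,0],"dr":[0,0,0.172],"fingers":0}
    - {"translation":[0,0,0],"dr":[0,0,0.172],"fingers":0}
    - {"translation":[0,0,0],"dr":[0,0,0.171],"fingers":0}
    - {"translation":[0,0,0],"dr":[0,0,0],"fingers":0}
    - {"translation":[0,0,0],"dr":[0,0,0],"fingers":0}

```text
t: 16.0
tool_pos: [0.501, 0.0099, 0.1914]
ee_rot: [-2.785, -1.454, 0.0]
wrist_force: [0.0, 0.3, -2.7]
width: 0.0097
grip_force: 30.0
```

Run:
```python
from h import *
import pickle
np.set_printoptions(precision=4,suppress=True)
d=get_image('wrist'); s=get_state(); pickle.dump((d,s),open('w4.pkl','wb'))
print(s['t'],s['tool_pos'],s['wrist_force'],s['width'],rel([.501,.009,.19],-.612))
Q=R.from_rotvec(s['ee_rot']).as_matrix()
for k,dx in(('eye',.028),('hole',.068),('box',-.032),('end',.0855)):
    print(k,proj(d,s['tool_pos']+Q@[dx,0,.011-.003])[0])
a=cv2.resize(d['img'][120:320,140:380],None,fx=3,fy=3,interpolation=cv2.INTER_CUBIC)
cv2.imwrite('pics/c4.png',a[:,:,::-1])
```

```text
16.05 [0.501  0.0098 0.1915] [ 0.1364 -0.216  -2.9659] 0.009815079664649373 (array([-0.0006,  0.0005,  0.0015]), np.float64(-0.6093), np.float64(0.0026817780266110702))
eye [255.9562 190.1487]
hole [256.0821 120.3946]
box [255.7934 280.3294]
end [256.1424  86.9843]
```

View pics/c4.png

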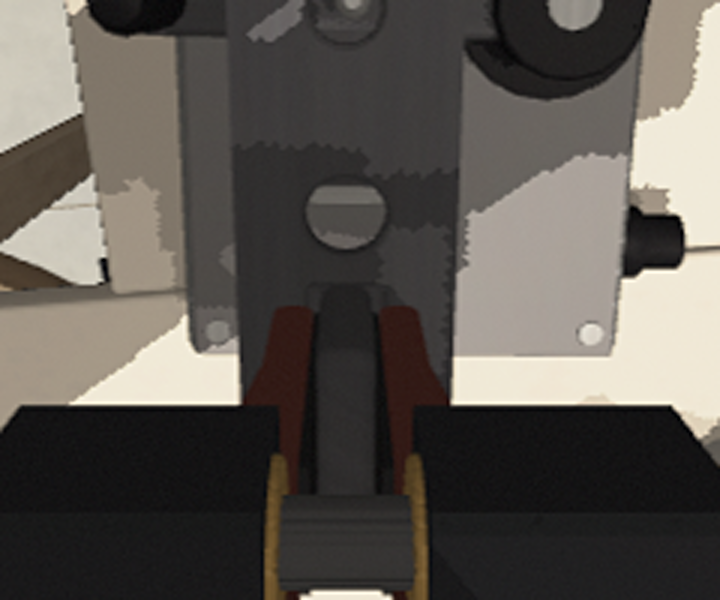

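Run:
```python
from h import *
import pickle
np.set_printoptions(precision=4,suppress=True)
d,s=pickle.load(open('w4.pkl','rb'))
p=[.5307,.0163,-.612]; c,n=np.cos(p[2]),np.sin(p[2])
for x,y,z,o in((-.067,-.0713,.055,(212.3,230.7)),(.067,-.0713,.055,(336.7,231)),(-.02,.045,.103,(257.3,121)),(.045,.045,.086,(332,123))):
    w=[p[0]+c*x-n*y,p[1]+n*x+c*y,z]; print(proj(d,w)[0],o)
```

```text
[212.3649 229.2874] (212.3, 230.7)
[336.6619 229.7353] (336.7, 231)
[256.7419 118.9236] (257.3, 121)
[331.0534 118.848 ] (332, 123)
```

Request:
send_rows:
  plan:
    - {"translation":[-0.0007,0.0005,0.035],"dr":[0,0,0.003],"fingers":0}
    - {"translation":[0,0,0.035],"dr":[0,0,0],"fingers":0}
    - {"translation":[0,0,0],"dr":[0,0,0],"fingers":0}
    - {"translation":[0,0,0],"dr":[0,0,0],"fingers":0}

```text
t: 16.55
tool_pos: [0.5016, 0.0087, 0.1225]
ee_rot: [2.789, 1.445, 0.001]
wrist_force: [-0.5, -0.5, -0.5]
width: 0.0101
grip_force: 30.0
```

Run:
```python
from h import *
np.set_printoptions(precision=4,suppress=True)
s=get_state(); print(s['t'],s['tool_pos'],s['wrist_force'],s['width'],rel([.501,.009,.1],-.612))
```

```text
16.55 [0.5016 0.0087 0.1225] [-0.4976 -0.5266 -0.4659] 0.010143784555175624 (array([-0.0001, -0.0007,  0.0225]), np.float64(-0.6145), np.float64(-0.0025250920834032353))
```

Request:
send_rows:
  plan:
    - {"translation":[0,0,0.005],"dr":[0,0,0],"fingers":0}
    - {"translation":[0,0,0.005],"dr":[0,0,0],"fingers":0}
    - {"translation":[0,0,0.004],"dr":[0,0,0],"fingers":0}
    - {"translation":[0,0,0],"dr":[0,0,0],"fingers":0}

```text
t: 17.05
tool_pos: [0.5006, 0.0086, 0.1074]
ee_rot: [-2.79, -1.444, 0.001]
wrist_force: [-0.4, 0.3, -1.8]
width: 0.0097
grip_force: 30.0
```

Request:
send_rows:
  plan:
    - {"translation":[0,0,0.004],"dr":[0,0,0],"fingers":0}
    - {"translation":[0,0,0.004],"dr":[0,0,0],"fingers":0}
    - {"translation":[0,0,0.003],"dr":[0,0,0],"fingers":0}
    - {"translation":[0,0,0],"dr":[0,0,0],"fingers":0}

```text
t: 17.55
tool_pos: [0.5006, 0.0087, 0.0963]
ee_rot: [-2.79, -1.444, 0.001]
wrist_force: [-0.0, 0.3, -2.4]
width: 0.0098
grip_force: 30.0
```

Run:
```python
from h import *
np.set_printoptions(precision=4,suppress=True)
for i in range(3):
    get_image('wrist'); s=get_state(); print(s['t'],s['tool_pos'],s['wrist_force'],s['wrist_torque'],rel([.501,.009,.089],-.612))
```

```text
17.6 [0.5008 0.0087 0.0965] [-0.2899  0.7829 -1.5839] [-0.0813  0.0759 -0.0302] (array([ 0.0004, -0.    ,  0.0075]), np.float64(-0.6153), np.float64(-0.0033151455484572434))
17.65 [0.5008 0.0086 0.0966] [-0.6923  0.4551 -2.0674] [-0.0522  0.0922  0.0609] (array([ 0.0004, -0.0001,  0.0076]), np.float64(-0.6153), np.float64(-0.003284481043280163))
17.7 [0.5009 0.0086 0.0967] [-0.0698  0.2773 -2.2654] [-0.0477  0.0548  0.0464] (array([ 0.0003, -0.0001,  0.0077]), np.float64(-0.6153), np.float64(-0.0032835172936858115))
```

Request:
send_rows:
  plan:
    - {"translation":[0,0,0.003],"dr":[0,0,0],"fingers":0}
    - {"translation":[0,0,0.003],"dr":[0,0,0],"fingers":0}
    - {"translation":[0,0,0.0015],"dr":[0,0,0],"fingers":0}
    - {"translation":[0,0,0],"dr":[0,0,0],"fingers":0}

```text
t: 18.2
tool_pos: [0.5008, 0.0087, 0.089]
ee_rot: [-2.79, -1.444, 0.0]
wrist_force: [-0.3, -0.6, -2.0]
width: 0.01
grip_force: 30.0
```

Request:
send_rows:
  plan:
    - {"translation":[0,0,0.001],"dr":[0,0,0],"fingers":0}
    - {"translation":[0,0,0],"dr":[0,0,0],"fingers":0}

```text
t: 18.45
tool_pos: [0.5009, 0.0087, 0.0888]
ee_rot: [2.79, 1.444, 0.0]
wrist_force: [-2.1, 0.2, 6.3]
width: 0.0101
grip_force: 30.0
```

Request:
send_rows:
  plan:
    - {"translation":[0,0,0],"dr":[0,0,0],"fingers":0.4}
    - {"translation":[0,0,0],"dr":[0,0,0],"fingers":0.4}
    - {"translation":[0,0,0],"dr":[0,0,0],"fingers":0.4}
    - {"translation":[0,0,0],"dr":[0,0,0],"fingers":0.4}
    - {"translation":[0,0,-0.03],"dr":[0,0,0],"fingers":0.4}
    - {"translation":[0,0,-0.05],"dr":[0,0,0],"fingers":0.4}
    - {"translation":[0,0,-0.05],"dr":[0,0,0],"fingers":0.4}
    - {"translation":[-0.03,0,-0.03],"dr":[0,0,0],"fingers":0.4}
    - {"translation":[-0.03,0,-0.03],"dr":[0,0,0],"fingers":0.4}
    - {"translation":[0,0,0],"dr":[0,0,0],"fingers":0.4}
    - {"translation":[0,0,0],"dr":[0,0,0],"fingers":0.4}

```text
t: 19.82
tool_pos: [0.4662, -0.0401, 0.2776]
ee_rot: [-2.79, -1.443, 0.0]
wrist_force: [0.2, 0.7, -0.5]
width: 0.035
grip_force: 0.0
```

Run:
```python
from h import *
np.set_printoptions(precision=4,suppress=True)
d=get_image('wrist'); s=get_state(); print(s['t'],s['tool_pos'],s['wrist_force'],s['width'])
p=[.5307,.0163,-.612]; c,n=np.cos(p[2]),np.sin(p[2])
for k,x,y,z in(('hpeg tip',-.02,.045,.103),('bpeg tip',-.02,-.055,.103),('eye top',-.02,.005,.083),('hasp77',-.02,.005,.077),('end+',-.02,.0625,.083),('end-',-.02,-.0725,.083)):
    print(k,(proj(d,[p[0]+c*x-n*y,p[1]+n*x+c*y,z])[0]-[155,20])*4)
a=cv2.resize(d['img'][20:170,155:355],None,fx=4,fy=4,interpolation=cv2.INTER_CUBIC)
cv2.imwrite('pics/c5.png',a[:,:,::-1])
```

```text
19.875 [ 0.466  -0.0399  0.2771] [0.0943 0.302  0.657 ] 0.03494062758348007
hpeg tip [402.3358 149.4066]
bpeg tip [403.4122 532.7836]
eye top [402.6798 313.966 ]
hasp77 [402.6498 314.9766]
end+ [402.0547  93.2903]
end- [403.439  581.9889]
```

View pics/c5.png

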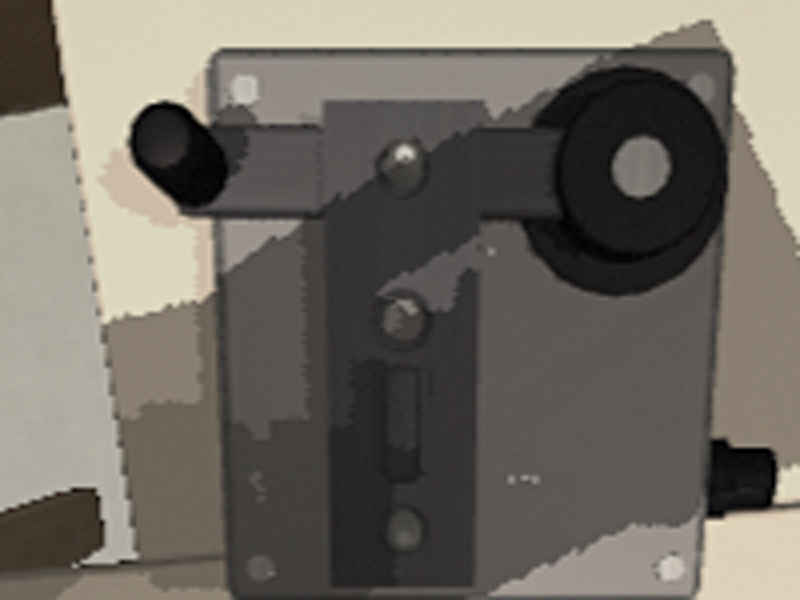

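The last crop shows both pegs through the plate, at (403,158) and (405,530). The eye at (403,318) is over the hasp holes. The plate's ends, at rows 100 and 587, match those predicted for a fully seated plate. The gripper is clear, so I'm handing the job in.

```bash
python3 -c "
from rig import *
print(close_job())"
```

```text
the job is handed in; nothing more can be done
None
```

The lever is at OFF and short of the stop, the shorter plate sits fully down on both pegs with its eye over the lined-up hasp holes, the longer plate and bottles were left alone, and the job was handed in at about 20 s.

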